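# Level the utensil rail with a hook-on spirit level

## Task

Hook the orange spirit level over the blue stretch of the utensil rail and slide it along, without lifting it off again, until its middle stands at the red tag. Then push the black knob down until the rail's sprung foot is fully down, and turn the knob clockwise until, with the foot down, the level's bubble sits between the two black lines. Finish while still holding the knob fully pressed down, with the level hanging on the rail at the tag and the things around left where they are.

Things in the scene. Friction and masses are not known exactly. Their poses are not given: they have to be found in the camera images.
- level: hook-on spirit level, an orange inverted-U saddle 90 mm long (its y), 32 mm wide (its x), 52 mm tall, 0.2 kg, standing upright on its hook tabs. Grip its upper block (z 30 to 52 mm) across x at mid length. Origin: centre of the underside (tips of the tabs). On top a green vial with a white bubble and two black lines; same both ways round
- level_seat (a point): centre of the underside of the level's upper block, 30 mm above the tips of the tabs: this face rests on the rail's top edge. The four tabs (6 mm thick, 20 mm gap across x between them, at both ends of its length) straddle the rail. Axes as the level
- bubble (a joint): bubble position as an angle (rad): 0 = midway between the two black lines. It is the slope of the level's length, positive when the level's own +y end is higher; the bubble moves 3 mm per 0.01 rad towards the higher end and sits between the lines within 0.008. Settles in about half a second
- rail_top (a point): point on the top edge of the utensil rail, an aluminium flat bar on edge, 12 mm thick (x), 36 mm high, top 140 to 155 mm above the counter. y runs along the rail to the knob end, z is normal to the top edge (both tilt with the rail; knob end too high at first). Grey cheeks at the hinge, y = -190 mm, a grey tower at y = +170 mm, 44 mm wide. Blue stretch: y -165 to -90 mm, room for the level's middle at y -125 to -95
- tag_mark (a point): point on the rail's top edge straight above the middle of the red tag, a red strip 10 mm wide, 3 mm thick, under the rail, sticking out 65 mm to both sides; axes as the rail. Held by friction (6 N). It lies between 35 mm to the hinge side and 50 mm to the knob side of rail_top
- knob_top (a point): centre of the top face of the black levelling knob: upright (within 2 degrees), round, knurled, diameter 40 mm, 30 mm tall, top 242 mm above the counter at rest, its underside 20 mm above the grey tower's flat top (44 x 40 mm). A white line on it points along its x. Turned CLOCKWISE seen from above it lowers the rail's knob end by 0.045 rad of slope per radian of turn; it stays where it is left. Torque about 0.15 N m
- press (a joint): how far the frame that carries rail and knob is pushed down on its sprung foot, as an angle about the rail's hinge (rad): 0 = up, 0.020 = fully down on its stop. Pushing the knob down does it, 7 mm at the knob, about 3 N to start, 6 to 7 N at the stop; rail slope and bubble drop with it, it springs back up when let go. With the frame down, the knob then needs 0.5 to 1.2 rad clockwise to centre the bubble
- knob: the same knob with its screw; origin: on its axis at the tower's top, 50 mm below knob_top; axes as knob_top
- wok_lid: bystander, leave alone: aluminium wok lid, 280 mm across, 82 mm tall, lying on the hob at the left; origin: centre of its underside
- bottle: bystander, leave alone: closed amber glass bottle, 64 mm across, 170 mm tall, beyond the rail; origin: centre of its underside
- brush: bystander, leave alone: hard red silicone brush lying on the counter; origin: middle of its length, on the underside; 150 mm long along its x
- crusher: bystander, leave alone: yellow plastic garlic crusher, about 190 mm long, 30 mm high, lying; origin: centre of its underside
- coasters: bystander, leave alone: stack of four round wooden coasters, 96 mm across, 31 mm tall; origin: centre of its underside
- bowl: bystander, leave alone: blue ceramic bowl, 120 mm across, 50 mm tall; origin: centre of its underside

How it is judged (in metres and radians):
On the way, in this order (a step that is already met when the one before it is completed fails the run):
1. the level is hooked over the rail with its middle on the blue stretch, resting on the top edge (x of level_seat in the frame of rail_top between -0.008 and 0.008 m and z of level_seat in the frame of rail_top between -0.004 and 0.005 m and angle between the z axis of level and the z axis of rail_top, either way round below 0.15 rad and y of level_seat in the frame of rail_top below -0.09 m), for 0.2 s.
2. the level rests on the rail with its middle at the red tag (within 10 mm) (x of level_seat in the frame of rail_top between -0.008 and 0.008 m and z of level_seat in the frame of rail_top between -0.004 and 0.005 m and angle between the z axis of level and the z axis of rail_top, either way round below 0.15 rad and y of level_seat in the frame of tag_mark between -0.01 and 0.01 m), for 0.2 s.
3. with the knob held down, the bubble is brought between the lines (all of step 2 and value of joint bubble between -0.008 and 0.008 rad and angle between rail_top's own z axis and vertical below 0.01 rad and value of joint press above 0.016 rad and contact force between the fingers and knob above 1 N), for 0.3 s.
At the end, for the whole second after the job is handed in: The level rests on the rail's top edge (within 5 mm), its middle within 10 mm of the tag, not held; bubble within 0.008 rad (2.4 mm) of the middle, rail within 0.010 rad of level; the fingers still hold the knob pressed, the sprung foot within 0.004 rad (1.5 mm) of its stop (all of step 3 and contact force between the fingers and level below 0.1 N and linear speed of level below 0.02 m/s); the arm keeps its last pose, push and grip.
It fails at once if the level is lifted off or set down on the rail away from its blue stretch (more than 12 mm above the top edge over the rest of the rail) (z of level_seat in the frame of rail_top between 0.012 and 0.03 m and x of level_seat in the frame of rail_top between -0.02 and 0.02 m and y of level_seat in the frame of rail_top between -0.075 and 0.15 m).
It fails at once if a bystander (wok lid, bottle, brush, garlic crusher, coasters, bowl) is disturbed (moved over 25 mm) (distance of any of wok_lid, bottle, brush, crusher, coasters, bowl from where it was at the start of the episode above 0.025 m).
It also fails if it takes over 64 s, if anything falls off the work surface, if the arm or the gripper's body presses on something with over 40 N, if the wrist force passes 120 N, or if a joint passes its speed limit or range.

## Robot

A 6-joint arm with a two-finger parallel gripper is mounted at the origin on the work surface. World frame = base frame: x ahead of the robot, y to its left, z up, the work surface at z = 0. Lengths are in mm, angles in rad, forces in N, time in s.
With the tool pointing down it reaches from about 275 to 750 mm from the base axis. Payload 10.2 kg.
Tool frame: the origin (TCP) lies on the front face of the gripper's body, between the roots of the fingers; the fingertips stand 73 mm ahead of it and the grasp point (between the pads) lies 54 mm ahead of it; z points along the fingers, y is the line along which they close (so a half turn about z gives the same grasp; the last joint's range is limited). The gripper opens to 85 mm and grips with 20 to 120 N. Pads are 22 mm wide; open, the fingers measure 114 mm over their backs; the gripper's body (76 mm by 85 mm) begins 54 mm behind the grasp point. The pads swing forward as they close: fully open they stand 13 mm farther back than shut.
Start: joints at [-1.471, 0.313, 1.498, -0, 1.331, -0.223], TCP at [166.529, -497.895, 303.894] pointing down, gripper open.
Joint ranges: [-2.94, 2.94], [-0.97, 2.17], [0.19, 2.56], [-1.23, 4.37], [0.02, 3.11], [-2.88, 2.88]. Speed limits (rad/s): [2.39, 2.39, 3.01, 3.14, 3.14, 3.14].

## Interface

Orientations are given as a unit quaternion [w, x, y, z].
In Python, from rig import * gives the robot as it stands.
- The arm moves only by the tool step_arm, never from a script. Its argument "plan" is a list of rows, each an object with "offset": the shift along the tool's x, y, z in cm, a list of three; "rot": the turn, a rotation vector about the tool's x, y, z in degrees, a list of three; "gripper": the finger opening in cm, from 0 to 8.54. In form: [{"offset": [x, y, z], "rot": [wx, wy, wz], "gripper": gripper}, ...]. A call has 1 to 12 rows; each row is the pose to reach, as a shift and turn from the pose commanded when the call began, along the tool's axes at that moment; what a row does not reach only later rows make up. A row lasts 1/10 s, in which the tool goes at most 50 mm and 8.59 degrees, less where a joint would pass 70% of its speed; a pose out of reach is approached as far as the arm can. A call with a gripper value outside its range is refused whole. The fingers move at their own pace and stop on an object; "squeeze" is the grip in N (left out, the last holds). Time passes only in rows, so rows that repeat a pose let the fingers close. It gives the time, the measured TCP pose, the force, the opening and the grip force at its end, in the units of the state.
- sense(): the state, without advancing time (a new reading comes with each control period).
- capture(name): name is "scene" or "top" or "wrist"; returns a dict with "color" (420x560x3 uint8, red, green, blue), "depth" (420x560 float32, mm along the optical axis (not along the pixel's ray), 0 where there is no reading), "vertical_fov" (degrees; the focal length in pixels is half the picture's height over the tangent of half this angle, whatever the lens; pixels are square), "cx", "cy" (the principal point, pixels), "rvec" (rotation vector, rad) and "tvec" (3), from world to camera coordinates, as OpenCV has them; the wrist camera has in their place "mount" (4x4, takes a point from camera to tool coordinates, whose origin is the TCP and whose axes are the flange's). Camera axes: x right, y down, z forward; pixel columns grow to the right and rows downward; lengths in mm; the calibration is good to about 2 mm. A picture is of the moment at which its call begins: read the wrist's pose just before it.
- finish_job(): hands the job in; it is judged then, once.
The state is a dict: "time_s": time; "joints": joint angles; "dq": joint speeds; "tau": joint torques, N m; "eef_pos": TCP position; "ee_rot": TCP orientation; "force": force on the tool from outside, world axes, zero at the start; "wrist_torque": the same for the moment, N m; "grip_width": opening from 0.0 (shut) to 1.0 (fully open); "grip_force": force on a finger pad.
Only numpy, scipy, OpenCV 4.12 (cv2) and the standard library are available. Lean on these libraries where they do the work, as an engineer would, in place of code of your own. Each camera call takes 0.05 s, during which the arm holds its last target. There are 200 camera calls.

## Working session

There is one attempt and no reset: what is moved stays moved. The work goes in short steps, Python scripts to look and compute and a tool call to move; the robot and the scene stay as the last step left them, time stands still between calls to the robot, and variables do not carry over. Pictures are saved under pics/ and viewed, at most 10 in all, crops included, and the job is handed in when it is done.

Besides the shell and the picture viewer there is one more tool, called in YAML: its name, and indented under it one key for each argument. step_arm: Moves the arm, as the interface text tells. Its arguments: {"type":"object","properties":{"plan":{"type":"array"},"squeeze":{"type":"number"}},"required":["plan"]}

```bash
mkdir -p pics
cat > h.py <<'E'
from rig import *
import numpy as np, cv2
from scipy.spatial.transform import Rotation as R
def K(c):
    f=c["color"].shape[0]/2/np.tan(np.radians(c["vertical_fov"])/2)
    return np.array([[f,0,c["cx"]],[0,f,c["cy"]],[0,0,1.]])
def cam2w(c,s=None):
    T=np.eye(4)
    if "mount" in c:
        q=np.array(s["ee_rot"]); T[:3,:3]=R.from_quat(q[[1,2,3,0]]).as_matrix(); T[:3,3]=s["eef_pos"]
        return T@np.array(c["mount"])
    T[:3,:3]=cv2.Rodrigues(np.array(c["rvec"],float))[0]; T[:3,3]=np.array(c["tvec"]).ravel()
    return np.linalg.inv(T)
def cloud(c,s=None):
    k=K(c);v,u=np.mgrid[:c["depth"].shape[0],:c["depth"].shape[1]];d=c["depth"]
    P=np.stack([(u-k[0,2])/k[0,0]*d,(v-k[1,2])/k[1,1]*d,d],-1); T=cam2w(c,s)
    P=P@T[:3,:3].T+T[:3,3]; P[d==0]=np.nan; return P
def onplane(c,uv,z,s=None):
    k=K(c);T=cam2w(c,s);r=T[:3,:3]@np.linalg.solve(k,[uv[0],uv[1],1.]);o=T[:3,3]
    return o+r*(z-o[2])/r[2]
def save(c,n): cv2.imwrite(f"pics/{n}.png",c["color"][:,:,::-1])
E
python3 - <<'E'
from h import *
s=sense();print(s)
a=capture("scene");b=capture("top")
import pickle;pickle.dump((a,b),open("c0.pkl","wb"))
save(a,"scene0");save(b,"top0")
for c in(a,b):print(c["vertical_fov"],c["cx"],c["cy"],cam2w(c).round(2).tolist())
E
```

```text
{'time_s': 0.0, 'joints': array([-1.47139918e+00,  3.13418852e-01,  1.49844227e+00,  3.32243221e-06,
        1.33097877e+00, -2.23380630e-01]), 'dq': array([ 0.0009691 , -0.00103221,  0.00035072, -0.00131408, -0.00050938,
        0.00077015]), 'tau': array([-3.59696360e-04, -4.12269008e+01, -2.59740758e+01, -1.69135060e-04,
        4.24348604e-03, -2.19018361e-06]), 'eef_pos': array([ 166.5128802 , -497.71886213,  303.34899924]), 'ee_rot': array([-6.22322975e-04,  9.87004928e-01,  1.60688777e-01,  4.02449146e-05]), 'force': array([ 0.26367465, -0.76206822,  0.64475833]), 'wrist_torque': array([-0.00384811, -0.03215443, -0.01110903]), 'grip_force': 0.0, 'grip_width': 1.000553797807577}
52.48288393886911 280.433469370729 205.9981672100707 [[0.42, 0.59, -0.69, 1393.86], [0.91, -0.26, 0.33, -345.28], [0.02, -0.77, -0.64, 786.53], [0.0, 0.0, 0.0, 1.0]]
48.13101391931024 277.2688298813961 209.81125713397202 [[-0.02, -0.99, 0.15, 395.37], [-1.0, 0.03, 0.02, 42.47], [-0.03, -0.15, -0.99, 1199.62], [0.0, 0.0, 0.0, 1.0]]
```

View pics/top0.png

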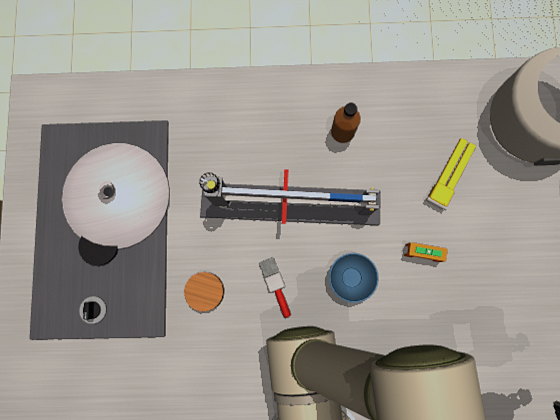

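View pics/scene0.png

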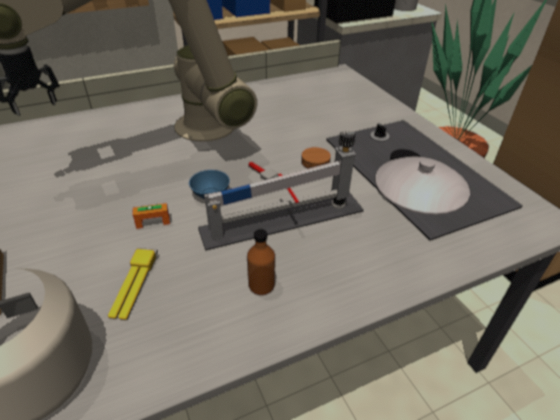

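The top view shows the level at about (425,252), the knob at (210,183), the blue stretch at (328-362,196), the red tag at x≈285 and the hinge at (372,201). In the scene view the level stands upright, and the knob end of the rail is to the right and high.

Run:
```python
from h import *
import pickle
a,b=pickle.load(open("c0.pkl","rb"))
for nm,c in(("scene",a),("top",b)):
    P=cloud(c);hsv=cv2.cvtColor(c["color"],cv2.COLOR_RGB2HSV);H,S,V=[hsv[...,i].astype(int) for i in range(3)]
    x,y,z=P[...,0],P[...,1],P[...,2]
    box=lambda x0,x1,y0,y1,z0,z1:(x>x0)&(x<x1)&(y>y0)&(y<y1)&(z>z0)&(z<z1)
    def rep(n,m):
        m=cv2.morphologyEx(m.astype(np.uint8),cv2.MORPH_OPEN,np.ones((2,2)))>0
        if m.sum()<5:print(nm,n,m.sum());return
        q=P[m];pc=q[:,:2]-q[:,:2].mean(0);w=np.linalg.svd(pc,full_matrices=False)[2][0]
        print(nm,n,m.sum(),"med",np.median(q,0).round(1),"lo",np.percentile(q,2,0).round(1),"hi",np.percentile(q,98,0).round(1),"dir",w.round(3))
    rep("level top",box(200,450,-400,-200,44,70)&(S>100)&(H<90))
    rep("level all",box(200,450,-400,-200,8,70)&(S>100)&(H<90))
    rep("red tag",box(350,550,-50,150,70,200)&((H<8)|(H>172))&(S>150))
    rep("blue",box(350,550,-200,0,100,200)&(H>95)&(H<125)&(S>120))
    rep("railtop",box(350,550,-200,150,125,200)&(S<90)&(V>120))
    rep("knob",box(350,550,100,300,225,270))
    rep("tower..",box(350,550,100,300,180,215))
```

```text
scene level top 0
scene level all 0
scene red tag 0
scene blue 0
scene railtop 0
scene knob 0
scene tower.. 0Traceback (most recent call last):
  File "<stdin>", line 13, in <module>
  File "<stdin>", line 11, in rep
    u, s, vh = gufunc(a, signature=signature)
               ~~~~~~^^^^^^^^^^^^^^^^^^^^^^^^
    raise LinAlgError("SVD did not converge")
numpy.linalg.LinAlgError: SVD did not converge
```

Run:
```python
from h import *
import pickle
a,b=pickle.load(open("c0.pkl","rb"))
for c,pts in((a,[(150,215),(346,135),(237,193),(300,195)]),(b,[(425,252),(210,183),(345,196),(285,180),(240,190),(300,194)])):
    d=c["depth"];print(d.dtype,np.nanmin(d),np.nanmax(d),(d==0).mean(),np.isnan(d).mean());P=cloud(c)
    for u,v in pts:print((u,v),d[v,u],P[v,u].round(1),onplane(c,(u,v),50).round(0),c["color"][v,u])
```

```text
float32 0.0 3694.6033 0.004098639455782313 0.0
(150, 215) 1127.5613 [ 481.4 -292.3   41. ] [ 492. -293.   50.] [118  53  16]
(346, 135) 1516.5293 [291.7 432.9  13.3] [344. 396.  50.] [66 62 61]
(237, 193) 1064.6536 [591.1 -83.6 128.2] [496. -53.  50.] [17 35 57]
(300, 195) 1275.4191 [514.6 137.9  -3.9] [575. 105.  50.] [156 150 140]
float32 0.0 2173.9336 0.003864795918367347 0.0
(425, 252) 1133.2417 [ 462.1 -282.9   54.6] [ 462. -284.   50.] [ 55 145  81]
(210, 183) 1013.2321 [612.5 210.5 211.9] [648. 238.  50.] [194 194  83]
(345, 196) 1073.0892 [589.  -86.6 140.3] [606. -98.  50.] [ 46  94 155]
(285, 180) 1111.681 [636.6  49.4 112. ] [650.  50.  50.] [193  40  32]
(240, 190) 1066.5125 [606.7 151.8 155.6] [628. 163.  50.] [194 201 213]
(300, 194) 1063.8202 [594.1  16.1 153. ] [614.  13.  50.] [196 205 216]
```

Run:
```python
from h import *
import pickle
a,b=pickle.load(open("c0.pkl","rb"))
for nm,c in(("scene",a),("top",b)):
    P=cloud(c);hsv=cv2.cvtColor(c["color"],cv2.COLOR_RGB2HSV);H,S,V=[hsv[...,i].astype(int) for i in range(3)]
    x,y,z=np.nan_to_num(P[...,0]),np.nan_to_num(P[...,1]),np.nan_to_num(P[...,2])
    box=lambda x0,x1,y0,y1,z0,z1:(x>x0)&(x<x1)&(y>y0)&(y<y1)&(z>z0)&(z<z1)
    def rep(n,m):
        m=m&(c["depth"]>0)
        if m.sum()<5:print(nm,n,m.sum());return
        q=P[m];pc=q[:,:2]-q[:,:2].mean(0);w=np.linalg.svd(pc,full_matrices=False)[2][0]
        print(nm,n,m.sum(),"med",np.median(q,0).round(1),"lo",np.percentile(q,2,0).round(1),"hi",np.percentile(q,98,0).round(1),"dir",w.round(3))
        return m
    m=rep("level top",box(400,530,-360,-220,44,62)&(S>100)&(H<90))
    if nm=="top":
        r=cv2.minAreaRect(np.argwhere(m)[:,::-1].astype(np.float32));print(r,onplane(c,r[0],52))
        for p in cv2.boxPoints(r):print(onplane(c,p,52).round(1))
    rep("red tag",box(500,720,-50,150,70,200)&((H<8)|(H>172))&(S>150))
    rep("blue",box(500,720,-200,0,120,200)&(H>95)&(H<125)&(S>120))
    rep("railtop",box(500,720,-60,150,138,165)&(S<90)&(V>130))
    rep("knob",box(550,680,150,300,225,270))
    rep("tower",box(550,680,150,300,180,205))
```

```text
scene level top 274 med [ 470.9 -289.2   51.3] lo [ 447.  -331.6   44.5] hi [ 487.3 -246.9   56. ] dir [-0.206 -0.978]
scene red tag 42 med [636.9  49.8 112.5] lo [539.1  44.9 110.4] hi [664.8  56.5 115.4] dir [ 0.996 -0.085]
scene blue 236 med [593.4 -87.2 134.3] lo [ 583.8 -119.6  120.7] hi [597.5 -53.6 143.4] dir [-0.095 -0.995]
scene railtop 275 med [599.5  45.9 148.7] lo [587.9 -44.5 141.6] hi [609.8 143.5 155.3] dir [-0.072 -0.997]
scene knob 133 med [621.3 203.8 234.2] lo [590.3 191.  225.3] hi [629.7 230.3 242.8] dir [ 0.73  -0.683]
scene tower 185 med [618.1 205.4 191.3] lo [588.5 190.2 181.1] hi [633.1 229.3 203.2] dir [0.825 0.566]
top level top 498 med [ 463.9 -289.5   53.2] lo [ 444.4 -333.4   46.5] hi [ 484.6 -247.6   58.3] dir [-0.197 -0.98 ]
((427.7161865234375, 251.2027130126953), (38.633758544921875, 13.316315650939941), 9.462323188781738) [ 464.04247059 -290.29337333   52.        ]
[ 457.1 -241.5   52. ]
[ 488.7 -248.8   52. ]
[ 471.  -339.1   52. ]
[ 439.6 -331.4   52. ]
top red tag 177 med [585.7  51.4 114. ] lo [537.5  44.3 109.2] hi [658.5  58.7 118.1] dir [-0.998  0.069]
top blue 218 med [586.8 -88.4 141.4] lo [ 580.7 -122.8  123.3] hi [596.1 -52.4 146.3] dir [-0.069 -0.998]
top railtop 487 med [598.6  52.1 150.6] lo [587.5 -46.2 142.9] hi [609.  146.9 158.5] dir [-0.072 -0.997]
top knob 111 med [604.3 205.2 240.4] lo [589.7 188.7 226.6] hi [630.  227.  245.5] dir [-0.803 -0.596]
top tower 220 med [606.2 207.3 192.5] lo [588.1 188.6 184.7] hi [632.3 228.4 196.7] dir [-0.988 -0.153]
```

step_arm:
  plan:
    - {"offset": [34.8, -10.3, 6], "rot": [0, 0, -60.5], "gripper": 8.5}
    - {"offset": [34.8, -10.3, 6], "rot": [0, 0, -60.5], "gripper": 8.5}
    - {"offset": [34.8, -10.3, 6], "rot": [0, 0, -60.5], "gripper": 8.5}
    - {"offset": [34.8, -10.3, 6], "rot": [0, 0, -60.5], "gripper": 8.5}
    - {"offset": [34.8, -10.3, 6], "rot": [0, 0, -60.5], "gripper": 8.5}
    - {"offset": [34.8, -10.3, 6], "rot": [0, 0, -60.5], "gripper": 8.5}
    - {"offset": [34.8, -10.3, 6], "rot": [0, 0, -60.5], "gripper": 8.5}
    - {"offset": [34.8, -10.3, 6], "rot": [0, 0, -60.5], "gripper": 8.5}
    - {"offset": [34.8, -10.3, 6], "rot": [0, 0, -60.5], "gripper": 8.5}
    - {"offset": [34.8, -10.3, 6], "rot": [0, 0, -60.5], "gripper": 8.5}
    - {"offset": [34.8, -10.3, 6], "rot": [0, 0, -60.5], "gripper": 8.5}

```text
time_s: 1.2
eef_pos: [463.1, -290.6, 244.1]
ee_rot: [0.0, 0.772, 0.635, -0.0]
force: [0.3, 0.0, 0.4]
grip_width: 0.998
grip_force: 0.0
```

```bash
cat >> h.py <<'E'
def goal(p,yaw_y,pitch=0):
    """offset cm / rot deg for TCP target p, tool y at yaw_y deg, tilt so that tool x follows slope pitch"""
    s=sense();q=np.array(s["ee_rot"]);A=R.from_quat(q[[1,2,3,0]]).as_matrix()
    a=np.radians(yaw_y);y=np.array([np.cos(a),np.sin(a),0]);x=np.array([-y[1],y[0],0.])
    x=x*np.cos(pitch)+np.array([0,0,np.sin(pitch)]);B=np.stack([x,y,np.cross(x,y)],1)
    print("at",np.round(s["eef_pos"],1),"axes",A.round(3).tolist(),"F",np.round(s["force"],1))
    print("offset",(A.T@(np.array(p)-s["eef_pos"])/10).round(2),"rot",np.degrees(R.from_matrix(A.T@B).as_rotvec()).round(1))
E
python3 - <<'E'
from h import *
s=sense();c=capture("wrist");save(c,"w1")
P=cloud(c,s);hsv=cv2.cvtColor(c["color"],cv2.COLOR_RGB2HSV)
m=(hsv[...,1]>100)&(hsv[...,0]<90)&(P[...,2]>40)&(P[...,2]<65)&(np.hypot(P[...,0]-464,P[...,1]+290)<70)
r=cv2.minAreaRect(np.argwhere(m)[:,::-1].astype(np.float32));print(m.sum(),r,onplane(c,r[0],52,s),np.median(P[m],0))
for p in cv2.boxPoints(r):print(onplane(c,p,52,s).round(1))
goal((464,-290,95),-11)
E
```

```text
3859 ((279.5, 195.0), (104.0, 39.0), 90.0) [ 462.19225876 -286.76275429   52.        ] [ 462.40908444 -284.85527973   51.58884815]
[ 455.2 -241.9   52. ]
[ 485.7 -247.9   52. ]
[ 469.8 -335.9   52. ]
[ 436.5 -329.3   52. ]
at [ 463.1 -290.7  244.1] axes [[0.193, 0.981, -0.0], [0.981, -0.193, -0.0], [-0.0, 0.0, -1.0]] F [-0.4 -0.1  0.1]
offset [ 0.09  0.07 14.91] rot [ 0.   0.  -0.1]
```

step_arm:
  plan:
    - {"offset": [0.2, -0.1, 5], "rot": [0, 0, 0], "gripper": 8.5}
    - {"offset": [0.2, -0.1, 10], "rot": [0, 0, 0], "gripper": 8.5}
    - {"offset": [0.2, -0.1, 14.8], "rot": [0, 0, 0], "gripper": 8.5}
    - {"offset": [0.2, -0.1, 14.8], "rot": [0, 0, 0], "gripper": 8.5}
    - {"offset": [0.2, -0.1, 14.8], "rot": [0, 0, 0], "gripper": 2.5}
    - {"offset": [0.2, -0.1, 14.8], "rot": [0, 0, 0], "gripper": 2.5}
    - {"offset": [0.2, -0.1, 14.8], "rot": [0, 0, 0], "gripper": 2.5}
    - {"offset": [0.2, -0.1, 14.8], "rot": [0, 0, 0], "gripper": 2.5}
    - {"offset": [0.2, -0.1, 14.8], "rot": [0, 0, 0], "gripper": 2.5}
    - {"offset": [0.2, -0.1, 14.8], "rot": [0, 0, 0], "gripper": 2.5}
    - {"offset": [0.2, -0.1, 14.8], "rot": [0, 0, 0], "gripper": 2.5}
    - {"offset": [0.2, -0.1, 14.8], "rot": [0, 0, 0], "gripper": 2.5}
  squeeze: 40

```text
time_s: 2.45
eef_pos: [463.7, -288.2, 97.9]
ee_rot: [0.001, 0.772, 0.636, 0.0]
force: [-2.0, 0.6, 9.2]
grip_width: 0.372
grip_force: 40.5
```

Run:
```python
from h import *
import pickle
goal((589,-200,260),-4.1)
a,b=pickle.load(open("c0.pkl","rb"))
# rail top edge fit from both views: slope and line, and tag
for c in(a,b):
    P=cloud(c).reshape(-1,3);P=P[np.isfinite(P[:,0])]
    t=np.array([.072,.9974]);n=np.array([.9974,-.072]);o=np.array([597.2,39])
    yy=(P[:,:2]-o)@t;xx=(P[:,:2]-o)@n
    Y=[];Z=[]
    for k in range(-150,130,20):
        if abs(k-0)<0: continue
        m=(abs(yy-k)<8)&(abs(xx)<14)&(P[:,2]>120)&(P[:,2]<175)
        if m.sum()>6:
            zt=np.percentile(P[m,2],85); mm=m&(P[:,2]>zt-6);Y.append(k);Z.append(zt);print(k,zt.round(1),np.median(xx[mm]).round(1),m.sum())
    print(np.polyfit(Y,Z,1))
```

```text
at [ 463.7 -288.2   97.9] axes [[0.191, 0.982, 0.002], [0.982, -0.191, -0.002], [-0.002, 0.002, -1.0]] F [-2.   0.6  9.2]
offset [ 11.02  10.65 -16.21] rot [ 0.1  0.1 -6.9]
-150 140.2 3.2 58
-130 141.0 2.6 59
-110 142.6 3.2 68
-90 143.5 2.8 64
-70 144.5 2.9 65
-50 145.6 4.1 66
-30 146.9 4.7 67
-10 148.1 3.6 67
10 149.0 4.1 72
30 150.5 2.1 72
50 152.1 3.6 76
70 152.4 3.5 76
90 153.4 3.4 72
110 154.7 3.0 70
[5.65089114e-02 1.48588829e+02]
-150 143.4 -0.2 50
-130 143.6 0.8 51
-110 145.1 1.0 50
-90 146.2 0.7 47
-70 147.3 0.1 50
-50 147.9 0.7 49
-30 150.4 -0.3 53
-10 151.3 0.8 49
10 151.8 0.1 53
30 153.7 0.7 56
50 155.2 0.4 52
70 154.8 1.1 56
90 157.0 0.3 54
110 158.2 1.2 55
[5.89046936e-02 1.51593336e+02]
```

step_arm:
  plan:
    - {"offset": [0, 0, -5], "rot": [0, 0, 0], "gripper": 2.5}
    - {"offset": [0, 0, -10], "rot": [0, 0, 0], "gripper": 2.5}
    - {"offset": [0, 0, -15], "rot": [0, 0, -2], "gripper": 2.5}
    - {"offset": [3, 1, -19], "rot": [0, 0, -4], "gripper": 2.5}
    - {"offset": [7, 2.5, -19], "rot": [0, -3.3, -6.9], "gripper": 2.5}
    - {"offset": [11, 4, -19], "rot": [0, -3.3, -6.9], "gripper": 2.5}
    - {"offset": [15, 5.2, -19], "rot": [0, -3.3, -6.9], "gripper": 2.5}
    - {"offset": [19, 6.6, -19], "rot": [0, -3.3, -6.9], "gripper": 2.5}
    - {"offset": [22, 7.7, -19], "rot": [0, -3.3, -6.9], "gripper": 2.5}
    - {"offset": [23.8, 8.2, -19], "rot": [0, -3.3, -6.9], "gripper": 2.5}
    - {"offset": [23.8, 8.2, -19], "rot": [0, -3.3, -6.9], "gripper": 2.5}
    - {"offset": [23.8, 8.2, -19], "rot": [0, -3.3, -6.9], "gripper": 2.5}

```text
time_s: 3.65
eef_pos: [589.0, -69.8, 286.2]
ee_rot: [0.018, 0.731, 0.681, -0.022]
force: [-1.6, -0.3, -1.7]
grip_width: 0.37
grip_force: 41.2
```

Run:
```python
from h import *
import pickle
s=sense();c=capture("wrist");save(c,"w2")
pickle.dump((s,c),open("w2.pkl","wb"))
goal((589.3,-70.7,215),-4.1,.057)
print(cam2w(c,s).round(2).tolist())
```

```text
at [588.9 -70.3 286.2] axes [[0.072, 0.997, -0.007], [0.996, -0.072, -0.057], [-0.058, -0.003, -0.998]] F [-0.2 -0.3 -1.8]
offset [0.37 0.07 7.11] rot [-0.2  6.6 -0. ]
[[1.0, -0.07, -0.03, 593.89], [-0.07, -0.94, -0.33, 3.52], [-0.0, 0.33, -0.94, 351.49], [0.0, 0.0, 0.0, 1.0]]
```

View pics/w2.png

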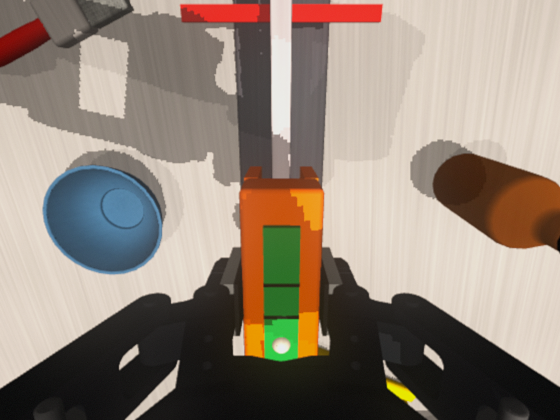

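The wrist picture shows the held level centred at column 281, the rail's white top edge at columns 271-291 ahead of it, and the red tag at rows 3-22, columns 180-382. The bubble is at the near end, so my pitch sign is wrong and needs +6.6°.

Run:
```python
from h import *
import pickle
s,c=pickle.load(open("w2.pkl","rb"));P=cloud(c,s)
hsv=cv2.cvtColor(c["color"],cv2.COLOR_RGB2HSV)
for v in range(30,171,20):
    u=np.flatnonzero((hsv[v,230:330,2]>165)&(P[v,230:330,2]>130))+230
    if len(u): z=np.median(P[v,u,2]);print(v,u.min(),u.max(),z.round(1),P[v,u].mean(0).round(1),onplane(c,(u.mean(),v),z,s).round(1))
m=((hsv[...,0]<8)|(hsv[...,0]>172))&(hsv[...,1]>150)&(P[...,2]>95)&(P[...,2]<130)
m[40:]=0
print("tag",m.sum(),np.median(P[m],0),P[m].min(0),P[m].max(0), np.argwhere(m).min(0),np.argwhere(m).max(0))
# level front edge
for u in (200,360): 
    for v in(3,12,22):print(u,v,P[v,u].round(1))
```

```text
30 271 290 148.5 [595.3  36.2 148.6] [595.3  36.2 148.5]
50 271 290 147.7 [594.6  26.2 147.8] [594.6  26.2 147.7]
70 271 290 147.5 [593.8  15.7 147.3] [593.8  15.7 147.5]
90 271 290 146.7 [593.    4.8 146.7] [593.    4.8 146.7]
110 271 290 145.7 [592.2  -6.7 145.7] [592.2  -6.7 145.7]
130 272 289 145.0 [591.3 -18.7 145. ] [591.3 -18.7 145. ]
tag 3086 [603.70609821  51.84990095 112.41135791] [531.66372172  42.60079727 109.66932191] [660.84693676  60.92756858 115.1623287 ] [  4 181] [ 21 381]
200 3 [521.9  88.4  -1.1]
200 12 [544.1  56.3 111.2]
200 22 [ 5.197e+02  7.250e+01 -1.000e-01]
360 3 [672.9  77.5  -1.1]
360 12 [647.9  49.  110.6]
360 22 [673.   61.6  -1.2]
```

step_arm:
  plan:
    - {"offset": [-0.1, -0.1, 0], "rot": [0, 6.6, 0], "gripper": 2.5}
    - {"offset": [-0.1, -0.1, 2], "rot": [0, 6.6, 0], "gripper": 2.5}
    - {"offset": [-0.1, -0.1, 4], "rot": [0, 6.6, 0], "gripper": 2.5}
    - {"offset": [-0.1, -0.1, 6.1], "rot": [0, 6.6, 0], "gripper": 2.5}
    - {"offset": [-0.1, -0.1, 6.1], "rot": [0, 6.6, 0], "gripper": 2.5}
    - {"offset": [-0.1, -0.1, 6.1], "rot": [0, 6.6, 0], "gripper": 2.5}

```text
time_s: 4.3
eef_pos: [587.6, -74.9, 225.9]
ee_rot: [-0.021, 0.732, 0.681, 0.02]
force: [-0.3, -1.1, -0.5]
grip_width: 0.368
grip_force: 41.0
```

Run:
```python
from h import *
s=sense();goal((587.7,-74.5,209),-4.1,.057)
c=capture("wrist");save(c,"w3")
```

```text
at [587.6 -74.9 225.9] axes [[0.073, 0.997, 0.001], [0.996, -0.073, 0.058], [0.057, -0.003, -0.998]] F [-0.3 -1.1 -0.5]
offset [-0.06  0.01  1.69] rot [-0.2 -0.  -0.1]
```

View pics/w3.png

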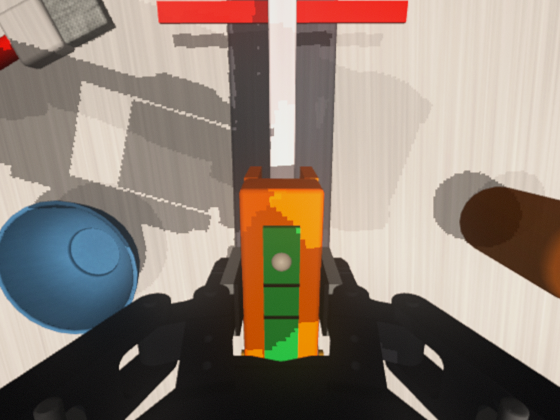

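The tabs (columns 247-260 and 303-318) straddle the rail (270-296) symmetrically, and the bubble has moved to the knob end as expected. Next is lowering.

step_arm:
  plan:
    - {"offset": [0, 0.05, 0.5], "rot": [0, 0, 0], "gripper": 2.5}
    - {"offset": [0, 0.05, 0.9], "rot": [0, 0, 0], "gripper": 2.5}
    - {"offset": [0, 0.05, 1.2], "rot": [0, 0, 0], "gripper": 2.5}
    - {"offset": [0, 0.05, 1.4], "rot": [0, 0, 0], "gripper": 2.5}
    - {"offset": [0, 0.05, 1.4], "rot": [0, 0, 0], "gripper": 2.5}

```text
time_s: 4.85
eef_pos: [588.1, -73.3, 210.9]
ee_rot: [-0.021, 0.732, 0.681, 0.02]
force: [-0.2, -0.3, -2.9]
grip_width: 0.366
grip_force: 41.2
```

step_arm:
  plan:
    - {"offset": [0, 0, 0.1], "rot": [0, 0, 0], "gripper": 2.5}
    - {"offset": [0, 0, 0.15], "rot": [0, 0, 0], "gripper": 2.5}
    - {"offset": [0, 0, 0.2], "rot": [0, 0, 0], "gripper": 2.5}
    - {"offset": [0, 0, 0.2], "rot": [0, 0, 0], "gripper": 2.5}

```text
time_s: 5.25
eef_pos: [588.3, -73.2, 210.4]
ee_rot: [-0.02, 0.732, 0.681, 0.02]
force: [-4.0, 0.5, 6.9]
grip_width: 0.366
grip_force: 42.5
```

step_arm:
  plan:
    - {"offset": [0, 0, -0.08], "rot": [0, 0, 0], "gripper": 2.5}
    - {"offset": [0, 0, -0.08], "rot": [0, 0, 0], "gripper": 2.5}
    - {"offset": [0, 0, -0.08], "rot": [0, 0, 0], "gripper": 2.5}
    - {"offset": [0.5, 0, -0.08], "rot": [0, 0, 0], "gripper": 2.5}
    - {"offset": [1.3, 0, -0.08], "rot": [0, 0, 0], "gripper": 2.5}
    - {"offset": [2.1, 0, -0.08], "rot": [0, 0, 0], "gripper": 2.5}
    - {"offset": [3, 0, -0.08], "rot": [0, 0, 0], "gripper": 2.5}
    - {"offset": [3, 0, -0.08], "rot": [0, 0, 0], "gripper": 2.5}

```text
time_s: 6.05
eef_pos: [590.8, -42.2, 212.3]
ee_rot: [-0.02, 0.731, 0.681, 0.021]
force: [0.4, 1.8, 6.3]
grip_width: 0.367
grip_force: 42.1
```

step_arm:
  plan:
    - {"offset": [0.7, 0, 0], "rot": [0, 0, 0], "gripper": 2.5}
    - {"offset": [1.7, 0, 0], "rot": [0, 0, 0], "gripper": 2.5}
    - {"offset": [2.7, 0, -0.02], "rot": [0, 0, 0], "gripper": 2.5}
    - {"offset": [3.7, 0, -0.02], "rot": [0, 0, 0], "gripper": 2.5}
    - {"offset": [4.7, 0, -0.02], "rot": [0, 0, 0], "gripper": 2.5}
    - {"offset": [5.7, 0, -0.03], "rot": [0, 0, 0], "gripper": 2.5}
    - {"offset": [6.7, 0, -0.03], "rot": [0, 0, 0], "gripper": 2.5}
    - {"offset": [7.7, 0, -0.03], "rot": [0, 0, 0], "gripper": 2.5}
    - {"offset": [8.4, 0, -0.03], "rot": [0, 0, 0], "gripper": 2.5}
    - {"offset": [8.8, 0, -0.03], "rot": [0, 0, 0], "gripper": 2.5}
    - {"offset": [8.8, 0, -0.03], "rot": [0, 0, 0], "gripper": 2.5}

```text
time_s: 7.15
eef_pos: [596.8, 45.2, 217.3]
ee_rot: [-0.021, 0.731, 0.681, 0.02]
force: [0.5, -0.4, 6.1]
grip_width: 0.367
grip_force: 42.1
```

Run:
```python
from h import *
c=capture("top");save(c,"top1");P=cloud(c)
s=sense();print(s["eef_pos"],s["force"])
hsv=cv2.cvtColor(c["color"],cv2.COLOR_RGB2HSV);x,y,z=P[...,0],P[...,1],P[...,2]
m=(x>520)&(x<680)&(y>-30)&(y<130)
r=m&((hsv[...,0]<6)|(hsv[...,0]>172))&(hsv[...,1]>150)&(z<125)&(z>100);o=m&(hsv[...,0]>=6)&(hsv[...,0]<90)&(hsv[...,1]>110)&(z>160)&(z<190)
for k in(r,o):print(k.sum(),np.median(P[k],0),P[k].min(0),P[k].max(0)) if k.any() else print(0)
c2=capture("scene");save(c2,"scene1")
```

```text
[596.78737813  45.15678689 217.35573673] [ 0.24721454 -0.08598231  6.60094366]
0
94 [593.05294496  75.23097417 172.73390088] [579.48646384   1.05732492 164.98035156] [608.20622368  89.78128513 179.80876829]
```

View pics/scene1.png

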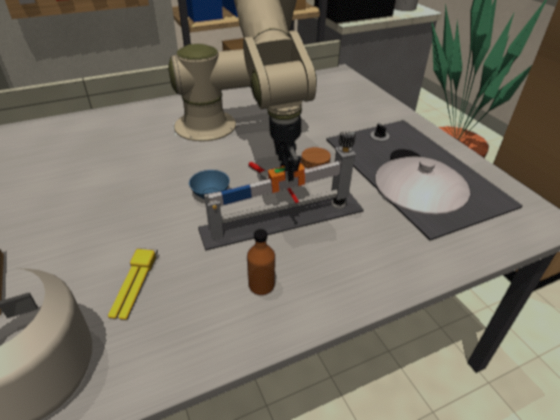

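The scene view shows the level sitting on the rail at (288,180), with the tag's end visible just below it at (293,195). Time to release it and rise.

step_arm:
  plan:
    - {"offset": [0, 0, -0.05], "rot": [0, 0, 0], "gripper": 4}
    - {"offset": [0, 0, -0.05], "rot": [0, 0, 0], "gripper": 8.5}
    - {"offset": [0, 0, -0.05], "rot": [0, 0, 0], "gripper": 8.5}
    - {"offset": [0, 0, -0.05], "rot": [0, 0, 0], "gripper": 8.5}
    - {"offset": [0, 0, -0.05], "rot": [0, 0, 0], "gripper": 8.5}
    - {"offset": [0, 0, -2], "rot": [0, 0, 0], "gripper": 8.5}
    - {"offset": [0, 0, -6], "rot": [0, 0, 0], "gripper": 8.5}
    - {"offset": [0, 0, -10], "rot": [0, -3.3, 0], "gripper": 8.5}
    - {"offset": [0, 0, -14], "rot": [0, -3.3, 0], "gripper": 8.5}
    - {"offset": [0, 0, -14], "rot": [0, -3.3, 0], "gripper": 8.5}
    - {"offset": [0, 0, -14], "rot": [0, -3.3, 0], "gripper": 8.5}

```text
time_s: 8.35
eef_pos: [596.5, 36.1, 356.9]
ee_rot: [-0.001, 0.732, 0.681, -0.001]
force: [0.2, 0.0, -0.4]
grip_width: 0.999
grip_force: 0.0
```

Run:
```python
from h import *
import pickle
s=sense();c=capture("wrist");save(c,"w4");pickle.dump((s,c),open("w4.pkl","wb"));P=cloud(c,s)
goal((609,208.5,284),-4.1)
hsv=cv2.cvtColor(c["color"],cv2.COLOR_RGB2HSV);x,y,z=P[...,0],P[...,1],P[...,2]
m=(x>500)&(x<700)&(y>-60)&(y<130)
r=m&((hsv[...,0]<6)|(hsv[...,0]>172))&(hsv[...,1]>150)&(z<125)&(z>100);o=m&(hsv[...,0]>=6)&(hsv[...,0]<90)&(hsv[...,1]>110)&(z>160)&(z<190)
for k in(r,o):print(k.sum(),np.median(P[k],0),P[k].min(0),P[k].max(0)) if k.any() else print(0)
k=(z>236)&(z<250)&(y>150)&(y<260)&(abs(x-610)<60);print(k.sum(),P[k].min(0),P[k].max(0)) if k.any() else 0
```

```text
at [596.4  36.1 355.7] axes [[0.072, 0.997, -0.005], [0.997, -0.072, 0.001], [0.0, -0.005, -1.0]] F [-0.8 -0.1 -1.2]
offset [17.28  0.06  7.18] rot [-0.3 -0.  -0. ]
893 [617.08452565  52.31874238 112.25605804] [532.62871383  43.24641465 109.70333233] [661.1087321   61.39758982 114.65341434]
4138 [595.96857369  50.62763608 172.19043771] [576.98823358   0.99555258 160.27615124] [614.7455912   92.74537524 177.56371995]
```

View pics/w4.png

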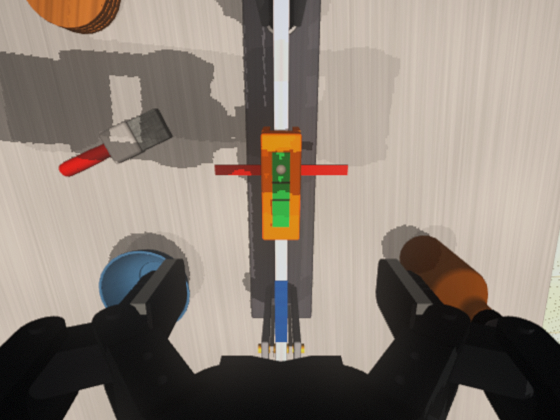

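The level (columns 262-300, rows 130-240) sits on the rail with the tag crossing it at row 170. It is about 3 mm from the tag, which is inside tolerance. Moving on to view the knob.

step_arm:
  plan:
    - {"offset": [4.5, 0, 0], "rot": [0, 0, 0], "gripper": 8.5}
    - {"offset": [9, 0, 0], "rot": [0, 0, 0], "gripper": 8.5}
    - {"offset": [9, 0, 0], "rot": [0, 0, 0], "gripper": 8.5}
    - {"offset": [9, 0, 0], "rot": [0, 0, 0], "gripper": 8.5}

```text
time_s: 8.8
eef_pos: [602.8, 126.5, 355.1]
ee_rot: [-0.002, 0.732, 0.682, -0.002]
force: [0.6, -0.3, -0.2]
grip_width: 0.993
grip_force: 0.0
```

Run:
```python
from h import *
s=sense();c=capture("wrist");save(c,"w5");P=cloud(c,s)
z=P[...,2];k=((z>237)&(z<247)&(P[...,1]>150)&(P[...,1]<260)&(abs(P[...,0]-610)<60)).astype(np.uint8)
k=cv2.morphologyEx(k,cv2.MORPH_OPEN,np.ones((3,3)))
q=np.argwhere(k)[:,::-1].astype(np.float32);(u,v),r=cv2.minEnclosingCircle(q)
print(k.sum(),(u,v,r),onplane(c,(u,v),242,s),np.median(P[k>0],0),P[k>0].min(0),P[k>0].max(0))
t=onplane(c,(u,v),242,s);goal((t[0],t[1],300),-4.1)
```

```text
1066 (281.6112976074219, 83.89036560058594, 40.523712158203125) [607.84888407 210.47876495 242.        ] [609.75931958 213.84752634 240.63215481] [587.2147048  190.12389078 237.10947273] [628.15653605 230.58802693 244.15967422]
at [602.9 125.5 355.5] axes [[0.072, 0.997, -0.006], [0.997, -0.072, 0.0], [-0.0, -0.006, -1.0]] F [-0.7 -0.5 -1. ]
offset [ 8.51 -0.08  5.55] rot [-0.3  0.  -0. ]
```

View pics/w5.png

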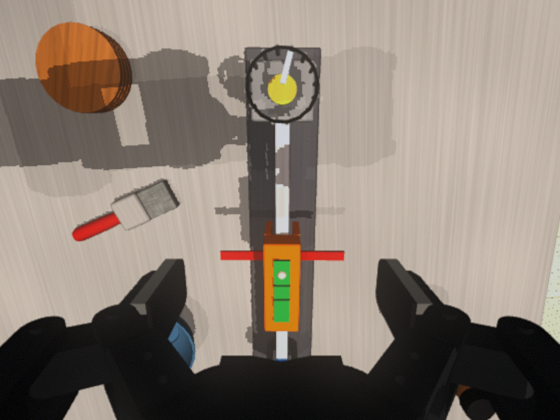

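The knob's ring is centred at (282,84), which puts it at (607.8, 210.5). The level and tag are as before.

step_arm:
  plan:
    - {"offset": [4.5, -0.1, 0], "rot": [0, 0, 0], "gripper": 8.5}
    - {"offset": [8.5, -0.1, 0], "rot": [0, 0, 0], "gripper": 8.5}
    - {"offset": [8.5, -0.1, 2], "rot": [0, 0, 0], "gripper": 8.5}
    - {"offset": [8.5, -0.1, 5], "rot": [0, 0, 0], "gripper": 8.5}
    - {"offset": [8.5, -0.1, 7.5], "rot": [0, 0, 0], "gripper": 8.5}
    - {"offset": [8.5, -0.1, 7.5], "rot": [0, 0, 0], "gripper": 8.5}
    - {"offset": [8.5, -0.1, 7.5], "rot": [0, 0, 0], "gripper": 3}
    - {"offset": [8.5, -0.1, 7.5], "rot": [0, 0, 0], "gripper": 3}
    - {"offset": [8.5, -0.1, 7.5], "rot": [0, 0, 0], "gripper": 3}
    - {"offset": [8.5, -0.1, 7.5], "rot": [0, 0, 0], "gripper": 3}
    - {"offset": [8.5, -0.1, 7.5], "rot": [0, 0, 0], "gripper": 3}
  squeeze: 50

```text
time_s: 9.95
eef_pos: [608.4, 210.7, 283.0]
ee_rot: [-0.0, 0.732, 0.681, 0.0]
force: [3.4, 0.1, 3.6]
grip_width: 0.449
grip_force: 50.7
```

step_arm:
  plan:
    - {"offset": [0, 0, 0.2], "rot": [0, 0, 0], "gripper": 3}
    - {"offset": [0, 0, 0.4], "rot": [0, 0, 0], "gripper": 3}
    - {"offset": [0, 0, 0.6], "rot": [0, 0, 0], "gripper": 3}
    - {"offset": [0, 0, 0.6], "rot": [0, 0, 0], "gripper": 3}
    - {"offset": [0, 0, 0.6], "rot": [0, 0, 0], "gripper": 3}

```text
time_s: 10.45
eef_pos: [608.4, 211.9, 277.5]
ee_rot: [-0.001, 0.732, 0.682, 0.001]
force: [4.4, 5.7, 9.2]
grip_width: 0.453
grip_force: 51.3
```

step_arm:
  plan:
    - {"offset": [0, 0, 0.15], "rot": [0, 0, 0], "gripper": 3}
    - {"offset": [0, 0, 0.3], "rot": [0, 0, 0], "gripper": 3}
    - {"offset": [0, 0, 0.3], "rot": [0, 0, 0], "gripper": 3}

```text
time_s: 10.75
eef_pos: [608.3, 212.2, 275.7]
ee_rot: [-0.0, 0.732, 0.682, 0.002]
force: [3.4, 8.0, 15.0]
grip_width: 0.45
grip_force: 51.9
```

```bash
cat > sl.py <<'E'
from h import *
import pickle,sys
def slope(c,lab):
    P=cloud(c).reshape(-1,3);P=P[np.isfinite(P[:,0])]
    t=np.array([.072,.9974]);n=np.array([.9974,-.072]);o=np.array([597.2,39])
    yy=(P[:,:2]-o)@t;xx=(P[:,:2]-o)@n;Y=[];Z=[]
    for k in range(-150,130,10):
        if -60<k<80: continue
        m=(abs(yy-k)<8)&(abs(xx)<14)&(P[:,2]>120)&(P[:,2]<165)
        if m.sum()>20:Y.append(k);Z.append(np.percentile(P[m,2],85))
    print(lab,len(Y),np.polyfit(Y,Z,1).round(4) if len(Y)>4 else None,"resid",np.std(np.array(Z)-np.polyval(np.polyfit(Y,Z,1),Y)).round(2) if len(Y)>4 else"")
if __name__=="__main__":
    a,b=pickle.load(open("c0.pkl","rb"));slope(a,"scene0");slope(b,"top0")
    for i in range(2): slope(capture("scene"),"scene");slope(capture("top"),"top")
    s=sense();print(s["eef_pos"],s["force"],s["joints"])
    A=capture("scene")["color"];cv2.imwrite("pics/"+sys.argv[1],cv2.resize(A[150:220,200:370,::-1],None,fx=4.5,fy=4.5,interpolation=cv2.INTER_CUBIC))
E
python3 sl.py s2.png
```

```text
scene0 15 [5.630000e-02 1.485468e+02] resid 0.2
top0 15 [5.87000e-02 1.51615e+02] resid 0.25
scene 15 [3.570000e-02 1.446184e+02] resid 0.3
top 15 [3.670000e-02 1.476504e+02] resid 0.43
scene 15 [3.640000e-02 1.447124e+02] resid 0.3
top 15 [3.560000e-02 1.474123e+02] resid 0.48
[608.33749264 212.25801144 275.74753236] [ 3.56021125  7.70537451 14.92232265] [0.15327489 0.59968897 1.13976652 0.00328532 1.39890836 0.22346226]
```

step_arm:
  plan:
    - {"offset": [0, 0, 0], "rot": [0, 0, 4], "gripper": 3}
    - {"offset": [0, 0, 0], "rot": [0, 0, 8], "gripper": 3}
    - {"offset": [0, 0, 0], "rot": [0, 0, 12], "gripper": 3}
    - {"offset": [0, 0, 0], "rot": [0, 0, 16], "gripper": 3}
    - {"offset": [0, 0, 0], "rot": [0, 0, 20], "gripper": 3}
    - {"offset": [0, 0, 0], "rot": [0, 0, 24], "gripper": 3}
    - {"offset": [0, 0, 0], "rot": [0, 0, 28], "gripper": 3}
    - {"offset": [0, 0, 0], "rot": [0, 0, 32], "gripper": 3}
    - {"offset": [0, 0, 0], "rot": [0, 0, 32], "gripper": 3}
    - {"offset": [0, 0, 0], "rot": [0, 0, 32], "gripper": 3}

```text
time_s: 12.0
eef_pos: [608.4, 212.2, 275.8]
ee_rot: [-0.001, 0.891, 0.454, 0.002]
force: [2.6, 8.2, 14.2]
grip_width: 0.449
grip_force: 52.0
```

```bash
python3 sl.py s3.png
```

```text
scene0 15 [5.630000e-02 1.485468e+02] resid 0.2
top0 15 [5.87000e-02 1.51615e+02] resid 0.25
scene 15 [1.1600e-02 1.4011e+02] resid 0.26
top 15 [1.270000e-02 1.428975e+02] resid 0.47
scene 15 [1.120000e-02 1.401757e+02] resid 0.25
top 15 [1.050000e-02 1.426803e+02] resid 0.29
[608.43059172 212.19902365 275.79954939] [ 2.65597785  8.64128562 15.13376759] [0.15328414 0.59963648 1.13971798 0.00285017 1.398503   0.78194146]
```

step_arm:
  plan:
    - {"offset": [0, 0, 0], "rot": [0, 0, 4], "gripper": 3}
    - {"offset": [0, 0, 0], "rot": [0, 0, 8], "gripper": 3}
    - {"offset": [0, 0, 0], "rot": [0, 0, 12], "gripper": 3}
    - {"offset": [0, 0, 0], "rot": [0, 0, 14.5], "gripper": 3}
    - {"offset": [0, 0, 0], "rot": [0, 0, 14.5], "gripper": 3}
    - {"offset": [0, 0, 0], "rot": [0, 0, 14.5], "gripper": 3}
    - {"offset": [0, 0, 0], "rot": [0, 0, 14.5], "gripper": 3}
    - {"offset": [0, 0, 0], "rot": [0, 0, 14.5], "gripper": 3}
    - {"offset": [0, 0, 0], "rot": [0, 0, 14.5], "gripper": 3}

```text
time_s: 13.15
eef_pos: [608.4, 212.2, 275.8]
ee_rot: [-0.001, 0.941, 0.338, 0.002]
force: [2.3, 7.7, 15.6]
grip_width: 0.446
grip_force: 52.2
```

```bash
python3 sl.py s4.png
python3 - <<'E'
from h import *
A=capture("top");c=A["color"];save(A,"t4")
B=cv2.resize(c[165:225,240:340,::-1],None,fx=5,fy=5,interpolation=cv2.INTER_CUBIC)
S=cv2.imread("pics/s4.png");w=max(B.shape[1],S.shape[1])
p=lambda i:cv2.copyMakeBorder(i,0,0,0,w-i.shape[1],cv2.BORDER_CONSTANT)
o=np.vstack([p(S[:290]),p(B)]);cv2.imwrite("pics/both.png",o[:600]);print(o.shape)
E
```

```text
scene0 15 [5.630000e-02 1.485468e+02] resid 0.2
top0 15 [5.87000e-02 1.51615e+02] resid 0.25
scene 15 [2.400000e-03 1.384609e+02] resid 0.28
top 15 [1.200000e-03 1.405103e+02] resid 0.42
scene 15 [1.500000e-03 1.381863e+02] resid 0.35
top 15 [3.700000e-03 1.407569e+02] resid 0.34
[608.43242817 212.17621663 275.80934057] [ 2.0661284   7.20345345 14.65134484] [0.15333962 0.59962305 1.1397143  0.00252807 1.39847685 1.03503458]
(590, 765, 3)
```

View pics/both.png

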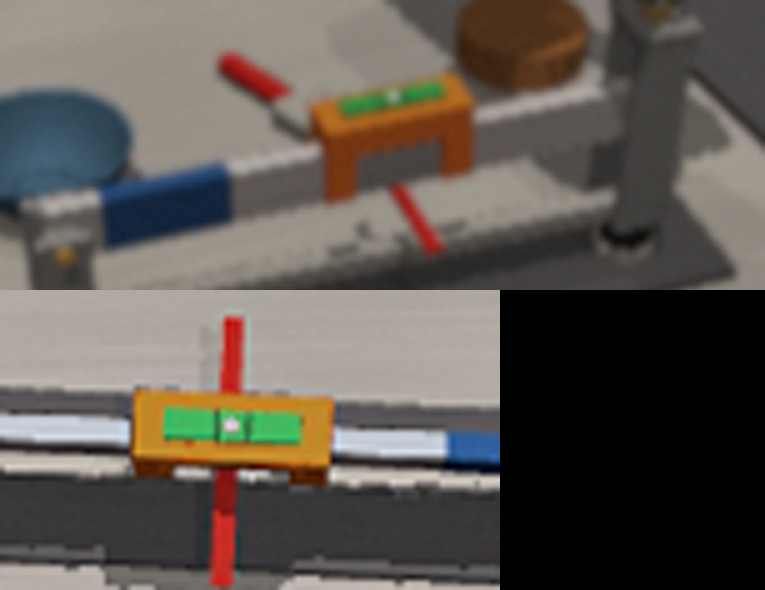

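In the top view the bubble (231,426) sits centred between the lines (217 and 249). The tag passes about 2 mm from the level's middle, and the level is seated and free of the gripper. The slope is about 0.002, with the foot down at about 15 N, so I'm handing in.

```bash
python3 -c "
from rig import *
print(finish_job())"
```

```text
the job is handed in; nothing more can be done
None
```

The job is handed in at about 13 s of the 64 s allowed: the level hangs at the red tag (about 2–3 mm off), the gripper still holds the knob fully pressed, and the bubble sits between the two black lines; the tool gave no verdict back.

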